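# Check a hand probe on two test plates and hold it at preload

### The arm

A 6-joint arm with a two-finger parallel gripper is mounted at the origin on a cart in front of the work surface, level with it; the furniture and walls round the work are solid. World frame = base frame: x ahead of the robot, y to its left, z up, the work surface at z = 0. Lengths are in m, angles in rad, forces in N, time in s.
With the tool pointing down it reaches from about 0.225 to 0.875 m from the base axis. Payload 3.4 kg.
Tool frame: the origin (TCP) lies at the very end of the fingers, on their centre line; the grasp point (between the pads) lies 19 mm behind it (manip.pinch_z is the distance from the TCP to the grasp point, in m); z points along the fingers, y is the line along which they close (so a half turn about z gives the same grasp; the last joint's range is limited). The gripper opens to 85 mm and grips with 20 to 120 N. Pads are 22 mm wide; open, the fingers measure 114 mm over their backs; the gripper's body (76 mm by 85 mm) begins 54 mm behind the grasp point. The pads swing forward as they close: fully open they stand 13 mm farther back than shut.
Start: joints at [0.987, 0.276, 1.505, -0, 1.361, -0.121], TCP at [0.257, 0.515, 0.231] pointing down, gripper open.
Joint ranges: [-2.89, 2.89], [-0.75, 2.08], [0.22, 2.7], [-1.18, 4.32], [0.11, 2.71], [-2.7, 2.7]. Speed limits (rad/s): [2.57, 2.57, 3.14, 3.14, 3.14, 3.14].

### API

Orientations are given as a unit quaternion [w, x, y, z].
In Python, from rig import manip gives the robot as it stands. The module is installed in compiled form; this text tells all that it offers.
- The arm moves only by the shell command python3 -m jog 'ROWS' [FORCE]. ROWS is JSON, a list of rows, each an object of numbers: "dx", "dy", "dz": the shift along the tool's x, y, z each as a share of 25 cm, from -1 to 1; "ax", "ay", "az": the turn, a rotation vector about the tool's x, y, z each as a share of 90 degrees, from -1 to 1; "grip": the opening, from -1 (shut) to 1 (fully open), so that 0 is half open. A call has 1 to 5 rows; each row is the pose to reach, as a shift and turn from the pose commanded when the call began, along the tool's axes at that moment; what a row does not reach only later rows make up. A row lasts 1/12 s, in which the tool goes at most 41.7 mm and 7.16 degrees, less where a joint would pass 70% of its speed; a pose out of reach is approached as far as the arm can. A call with a number of a shift or a turn outside -1 to 1 is refused whole. A call with a gripper value outside its range is refused whole. The fingers move at their own pace and stop on an object; FORCE is the grip in N (left out, the last holds). Time passes only in rows, so rows that repeat a pose let the fingers close. It gives the time, the measured TCP pose, the force, the opening and the grip force at its end, in the units of the state.
- manip.get_state(): the state, without advancing time (a new reading comes with each control period).
- manip.get_image(name): name is "scene" or "top"; returns a dict with "img" (420x560x3 uint8, red, green, blue), "mtx" (3x3 intrinsics, pixels), "world_to_cam" (4x4, takes a point from world to camera coordinates). Camera axes: x right, y down, z forward; pixel columns grow to the right and rows downward; lengths in m; the calibration is good to about 2 mm. A picture is of the moment at which its call begins. There is no depth.
- manip.sign_off(): hands the job in; it is judged then, once.
The state is a dict: "clock": time; "qpos": joint angles; "qd": joint speeds; "effort": joint torques, N m; "position": TCP position; "ee_rot": TCP orientation; "contact_force": force on the tool from outside, world axes, zero at the start; "moment": the same for the moment, N m; "width": finger opening in m; "gripper_force": force on a finger pad.
Only numpy, scipy, OpenCV 4.12 (cv2) and the standard library are available. Lean on these libraries where they do the work, as an engineer would, in place of code of your own. Each camera call takes 0.05 s, during which the arm holds its last target. There are 200 camera calls.

### The job

Check the hand probe: take it by its square handle out of the stand and, keeping it upright, rest its tip for about a second inside the ring on the thick square plate, then for about a second inside the ring on the thin plate with two holes. Then press the spring plunger of the preload block straight down with the probe tip until the dark line round the plunger is level with the collar (half of its 12 mm travel), and finish holding it there: the program ends with the probe still gripped and the plunger still pressed, nothing put down, and the plates not shoved about nor the other things on the worktop disturbed.

Things in the scene. Friction and masses are not known exactly. Their poses are not given: they have to be found in the camera images.
- probe: Hand probe, 99 mm long, about 0.12 kg, starting upright in the stand. Origin at its tip, z up along it towards the handle. From the tip: 3.5 mm radius ball end, 9 mm steel stylus, a round flange 36 mm across at 42 to 47 mm, then a black square handle 22 x 22 mm from 47 to 95 mm (sides along the probe's x and y), with a 16 mm metal cap to 99 mm. In the stand the flange lies on the stand's top and the tip is 8 mm above the worktop; lift it at least 50 mm to clear the stand.
- probe_tip (a point): The lowest point of the probe's ball end (the probe's origin).
- stand: Fixed black block 60 x 60 x 50 mm with an upright 15 mm hole in which the probe stands. Origin at the centre of its underside.
- square_plate: Loose ground steel plate 50 x 50 x 10 mm (the thick square one), no holes, 0.19 kg, lying flat. Origin at the centre of its underside.
- square_mark (a point): Centre of the engraved ring (20 mm across, dot in the middle) in the middle of the square plate's top, 10 mm above the worktop.
- drilled_plate: Loose ground steel plate 50 x 80 x 6 mm (the thin oblong one) with two small holes, 0.18 kg, lying flat. Origin at the centre of its underside.
- drilled_mark (a point): Centre of the engraved ring (20 mm across, dot in the middle) in the middle of the drilled plate's top, 6 mm above the worktop.
- preload_block: Fixed grey block 64 x 64 x 30 mm with a round collar 42 mm across on top, to 38 mm. A steel plunger 28 mm across stands 16 mm out of the collar at rest (top at 54 mm). Origin at the centre of its underside.
- plunger (a joint): Travel of the spring plunger, m: 0 fully up, grows as it is pressed down to 0.012 at the stop; wanted 0.006. It springs back when let go. It takes about 2.5 N to start it, 8 N at half travel, 13 N at the stop. A dark line round it, 6 mm above the collar at rest, comes level with the collar's top at half travel.
- plunger_top (a point): Centre of the plunger's flat top; moves down with it.
- sample_tin: Bystander: round pale tin 58 mm across, 37 mm high. Origin at the centre of its underside.
- gauge_block: Bystander: steel gauge block 30 x 20 x 9 mm. Origin at the centre of its underside.
- nut: Bystander: hexagon nut 22 mm across, 10 mm high. Origin at the centre of its underside.
- spanner: Bystander: combination spanner 186 mm long, 33 mm wide, 7 mm thick, lying flat. Origin at the middle of its underside.

How it is judged:
By the outcome, as a careful person would: the job done as asked, in the order asked, and still so for the second after the job is handed in, while the arm keeps its last pose, push and grip.
It also fails if it takes over 61 s, if anything falls off the work surface, if the arm or the gripper's body presses on something with over 40 N, if the wrist force passes 120 N, or if a joint passes its speed limit or range.

## Working session

There is one attempt and no reset: what is moved stays moved. The work goes in short steps, Python scripts to look and compute and a shell command to move; the robot and the scene stay as the last step left them, time stands still between calls to the robot, and variables do not carry over. Pictures are saved under pics/ and viewed, at most 12 in all, crops included, and the job is handed in when it is done.

```bash
mkdir -p pics; python3 - <<'E'
from rig import manip
import cv2, numpy as np
for n in("scene","top"):
    d=manip.get_image(n); cv2.imwrite(f"pics/{n}0.png",d["img"][:,:,::-1]); np.savez(f"{n}0.npz",**d)
    print(n,d["mtx"].round(1).tolist(),d["world_to_cam"].round(3).tolist())
print(manip.get_state(), manip.pinch_z)
E
```

```text
scene [[467.8, 0.0, 279.4], [0.0, 467.8, 207.8], [0.0, 0.0, 1.0]] [[0.88, -0.474, -0.008, -0.477], [-0.372, -0.679, -0.633, 0.231], [0.295, 0.56, -0.774, 0.746], [0.0, 0.0, 0.0, 1.0]]
top [[445.9, 0.0, 287.2], [0.0, 445.9, 213.0], [0.0, 0.0, 1.0]] [[0.013, -0.999, -0.032, 0.02], [-0.995, -0.01, -0.102, 0.579], [0.102, 0.033, -0.994, 1.035], [0.0, 0.0, 0.0, 1.0]]
{'clock': 0.1, 'qpos': array([ 9.86970894e-01,  2.76517838e-01,  1.50599200e+00, -2.64870480e-06,
        1.36074605e+00, -1.21007340e-01]), 'qd': array([-1.11308745e-03, -2.75069761e-03, -2.72167817e-03, -8.43599088e-04,
       -1.24719708e-04,  4.07640866e-05]), 'effort': array([ 2.49633114e-03, -4.17700696e+01, -2.46405584e+01,  1.26610312e-04,
        5.75144455e-03, -7.55885765e-06]), 'position': array([0.25646352, 0.51409983, 0.23053997]), 'ee_rot': array([-2.85831221e-04,  2.29348889e-01,  9.73343925e-01, -7.80954403e-04]), 'contact_force': array([ 0.22720408, -0.02463672,  0.16068295]), 'moment': array([ 0.02693519, -0.00415668,  0.0125944 ]), 'gripper_force': 0.0, 'width': 0.08566698884310292} 0.0187
```

View pics/top0.png

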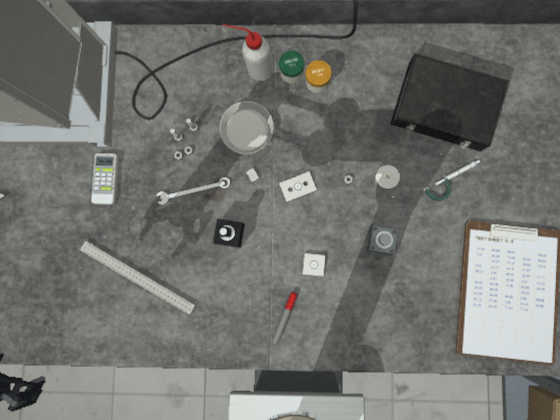

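View pics/scene0.png

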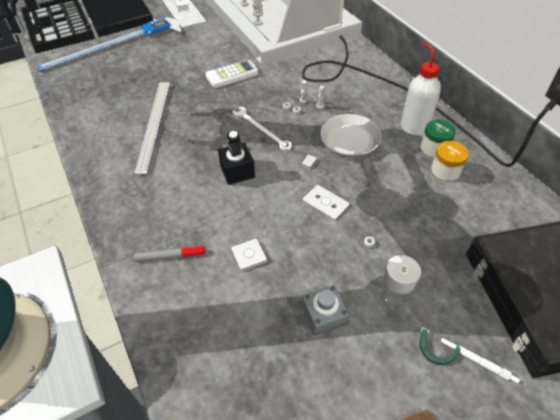

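The top view shows the stand at (229,233), square plate (314,265), drilled plate (297,186), preload block (384,239), tin (388,177), nut (349,179), gauge block (253,174) and spanner (193,190). The scene view matches, with the probe handle at (233,140) and the plunger at (325,300).

```bash
cat > h.py <<'E'
import cv2, numpy as np
from scipy.spatial.transform import Rotation as R
def ray(d,uv):
    M=d["world_to_cam"]; r=M[:3,:3].T@np.linalg.inv(d["mtx"])@[uv[0],uv[1],1]; return -M[:3,:3].T@M[:3,3],r/np.linalg.norm(r)
def cast(d,uv,z):
    c,r=ray(d,uv); return c+r*(z-c[2])/r[2]
def tri(rays):
    A=sum(np.eye(3)-np.outer(r,r) for c,r in rays); b=sum((np.eye(3)-np.outer(r,r))@c for c,r in rays)
    return np.linalg.solve(A,b)
def proj(d,p):
    q=d["mtx"]@(d["world_to_cam"]@[*p,1])[:3]; return q[:2]/q[2]
E
python3 - <<'E'
from h import *
T=np.load("top0.npz");S=np.load("scene0.npz")
def blob(d,uv,lo,hi,r):
    g=cv2.cvtColor(d["img"],cv2.COLOR_RGB2GRAY); m=np.zeros_like(g); u,v=uv
    m[v-r:v+r,u-r:u+r]=cv2.inRange(g,lo,hi)[v-r:v+r,u-r:u+r]
    cs,_=cv2.findContours(m,cv2.RETR_EXTERNAL,cv2.CHAIN_APPROX_NONE); return max(cs,key=cv2.contourArea)[:,0]
for n,z,ut,us in(("sq",.010,(314,265),(249,254)),("dr",.006,(297,186),(326,202))):
    for d,uv in((T,ut),(S,us)):
        c=blob(d,uv,150,255,30); w=np.array([cast(d,p,z)[:2] for p in c],np.float32); print(n,cv2.minAreaRect(w*1000))
c=blob(T,(229,233),0,60,22); print("stand",cv2.minAreaRect(np.array([cast(T,p,.05)[:2] for p in c],np.float32)*1000))
print("tin",cast(T,(388,177),.037),"nut",cast(T,(349,179),.01))
a=cv2.resize(T["img"][205:285,190:270],None,fx=5,fy=5,interpolation=2);b=cv2.resize(S["img"][120:200,195:275],None,fx=5,fy=5,interpolation=2)
e=cv2.resize(T["img"][205:245+30,345:425],None,fx=5,fy=5,interpolation=2);f=cv2.resize(S["img"][270:340,285:365],None,fx=5,fy=5,interpolation=2)
o=np.vstack([np.hstack([a,b]),np.hstack([e,f])]); o=cv2.resize(o,(640,600)); cv2.imwrite("pics/c1.png",o[:,:,::-1])
E
```

```text
sq ((457.70184326171875, -37.09923553466797), (51.63868713378906, 51.55543518066406), 83.73210906982422)
sq ((463.91156005859375, -22.068687438964844), (104.16744232177734, 106.95500946044922), 66.36205291748047)
dr ((648.060791015625, 3.5987930297851562), (50.98288345336914, 81.77074432373047), 22.070280075073242)
dr ((643.0541381835938, -1.047698974609375), (106.37751770019531, 96.79878997802734), 33.45480728149414)
stand ((529.75341796875, 163.0834197998047), (66.0324478149414, 58.362548828125), 82.01776885986328)
tin [ 0.66664161 -0.21182014  0.037     ] nut [ 0.66606864 -0.12238778  0.01      ]
```

View pics/c1.png

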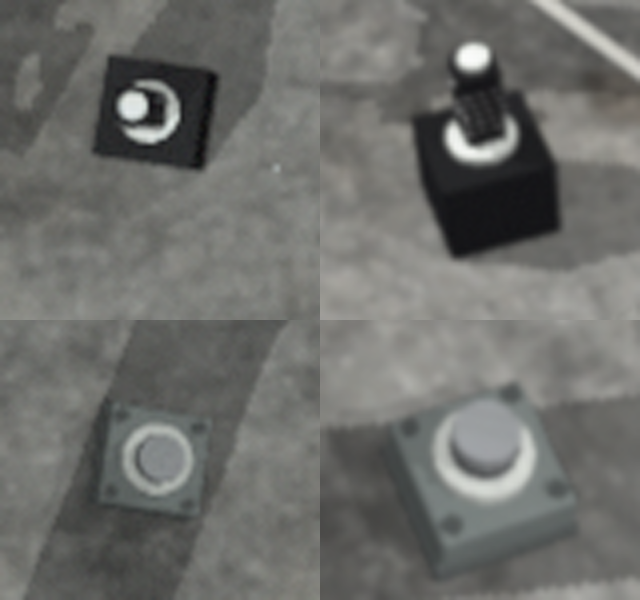

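The crops show the probe cap at top (222.6,231.1) / scene (233.1,133.6), and the plunger top at top (384.1,238.6) / scene (326.1,298.1). Next I triangulate these and look closer at the handle's yaw.

```bash
python3 - <<'E'
from h import *
T=np.load("top0.npz");S=np.load("scene0.npz")
for n,a,b,z in(("cap",(222.6,231.1),(233.1,133.6),.107),("plunger",(384.1,238.6),(326.1,298.1),.054)):
    print(n,tri([ray(T,a),ray(S,b)]),cast(T,a,z),cast(S,b,z))
for n,a,b,z in(("sq",(314,265),(249,254),.01),("dr",(297,186),(326,202),.006)):
    o=[]
    for d,uv in((T,a),(S,b)):
        g=cv2.cvtColor(d["img"],cv2.COLOR_RGB2GRAY);m=cv2.inRange(g,190,255);k,l,s,c=cv2.connectedComponentsWithStats(m)
        i=np.argmin([9e9]+[np.hypot(*(c[j]-uv)) if s[j,4]>80 else 9e9 for j in range(1,k)])
        cs,_=cv2.findContours((l==i).astype('u1'),0,1);r=cv2.minAreaRect(np.array([cast(d,p,z)[:2]*1000 for p in cs[0][:,0]],np.float32));print(n,r)
f=lambda x:np.clip(cv2.resize(x,None,fx=16,fy=16,interpolation=2).astype(float)*2,0,255)
a=f(T["img"][217:247,213:238]);b=f(S["img"][128:158,221:246]);cv2.imwrite("pics/c2.png",np.hstack([a,b])[:,:,::-1])
E
```

```text
cap [0.52964926 0.16755909 0.10394311] [0.52947606 0.167008   0.107     ] [0.52842774 0.16431605 0.107     ]
plunger [ 0.51971815 -0.19973438  0.04492497] [ 0.51946418 -0.19816385  0.054     ] [ 0.51639001 -0.20352035  0.054     ]
sq ((457.27459716796875, -37.491294860839844), (48.71673583984375, 48.756370544433594), 85.3059310913086)
sq ((455.9140625, -39.26650619506836), (51.67885208129883, 50.508331298828125), 85.11345672607422)
dr ((648.1695556640625, 3.4980010986328125), (47.495277404785156, 77.36555480957031), 22.50593376159668)
dr ((646.4360961914062, 1.2258033752441406), (51.73756790161133, 80.4105224609375), 22.218679428100586)[ WARN:0@0.339] global loadsave.cpp:1063 imwrite_ Unsupported depth image for selected encoder is fallbacked to CV_8U.
```

View pics/c2.png

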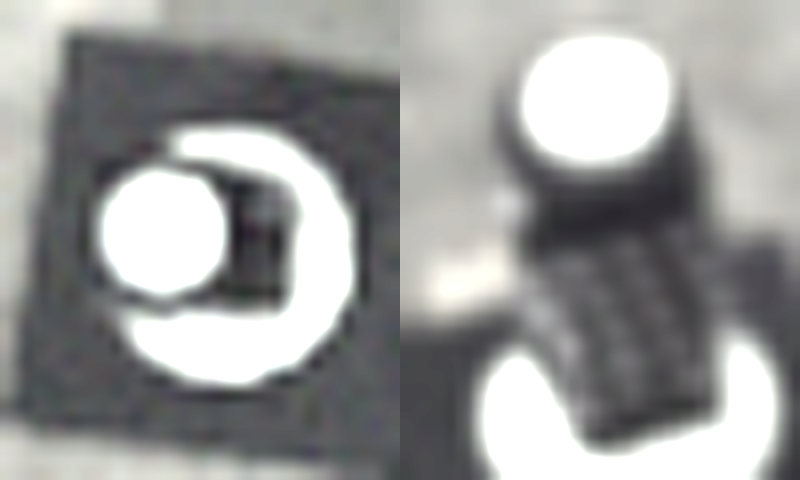

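```bash
cat >> h.py <<'E'
def go(st,p,yaw=None):
    "remaining shift/turn in jog units to TCP position p, tool-y yaw (deg), tool straight down"
    q=st["ee_rot"]; A=R.from_quat([q[1],q[2],q[3],q[0]])
    s=A.inv().apply(np.array(p)-st["position"])/.25
    y=A.apply([0,1,0]); yw=np.degrees(np.arctan2(y[1],y[0])) if yaw is None else yaw
    c,n=np.cos(np.radians(yw)),np.sin(np.radians(yw))
    B=R.from_matrix(np.array([[-n,c,0],[c,n,0],[0,0,-1]]).T) # rows x,y,z -> columns
    B=R.from_matrix(np.column_stack([np.cross([c,n,0],[0,0,-1]),[c,n,0],[0,0,-1]]))
    return s.round(4),((A.inv()*B).as_rotvec()/(np.pi/2)).round(4)
E
sed -i '/np.array(\[\[-n/d' h.py
python3 - <<'E'
from h import *
from rig import manip
T=np.load("top0.npz");S=np.load("scene0.npz")
print("flange",cast(T,(227.3,232.4),.055))
a,b=cast(S,(232.4,155),.055),cast(S,(240.5,152.8),.055);print(a,b,np.degrees(np.arctan2(*(b-a)[1::-1])))
a,b=cast(T,(230.2,235.6),.055),cast(T,(230.8,228.4),.055);print(np.degrees(np.arctan2(*(b-a)[1::-1])))
print(go(manip.get_state(),(.529,.166,.16),84))
E
```

```text
flange [0.52969404 0.16520826 0.055     ]
[0.52079914 0.16165583 0.055     ] [0.53791902 0.15951254 0.055     ] -7.135928084467184
-3.294487216430767
(array([-1.5972, -0.7587,  0.2831]), array([-0.001 , -0.0003, -0.228 ]))
```

```bash
python3 -m jog '[{"dx":-0.72,"dy":-0.34,"dz":0.1,"az":-0.228},{"dx":-0.72,"dy":-0.34,"dz":0.1,"az":-0.228},{"dx":-0.72,"dy":-0.34,"dz":0.1,"az":-0.228},{"dx":-0.72,"dy":-0.34,"dz":0.1,"az":-0.228},{"dx":-0.72,"dy":-0.34,"dz":0.1,"az":-0.228}]' 60
python3 -c "
from h import *;from rig import manip
print(go(manip.get_state(),(.529,.166,.16),84))"
```

```text
(array([-1.5972, -0.7587,  0.2831]), array([-0.001 , -0.0003, -0.228 ]))schema error: expected keys dx, dy, dz, ax, ay, az, grip
```

All keys are required, so I'll write them in full.

```bash
python3 -m jog '[{"dx":-0.72,"dy":-0.34,"dz":0.1,"ax":0,"ay":0,"az":-0.228,"grip":1},{"dx":-0.72,"dy":-0.34,"dz":0.1,"ax":0,"ay":0,"az":-0.228,"grip":1},{"dx":-0.72,"dy":-0.34,"dz":0.1,"ax":0,"ay":0,"az":-0.228,"grip":1},{"dx":-0.72,"dy":-0.34,"dz":0.1,"ax":0,"ay":0,"az":-0.228,"grip":1},{"dx":-0.72,"dy":-0.34,"dz":0.1,"ax":0,"ay":0,"az":-0.228,"grip":1}]' 60
python3 -c "
from h import *;from rig import manip
print(go(manip.get_state(),(.529,.166,.16),84))"
```

```text
clock: 0.52
position: [0.3792, 0.358, 0.206]
ee_rot: [-0.0, 0.051, 0.999, -0.0]
contact_force: [0.5, 0.7, -1.0]
width: 0.0853
gripper_force: 0.0
(array([-0.6751, -0.7024,  0.1839]), array([-0.0002, -0.0002,  0.0011]))
```

```bash
python3 -m jog '[{"dx":-0.56,"dy":-0.6,"dz":0.1,"ax":0,"ay":0,"az":0,"grip":1},{"dx":-0.56,"dy":-0.6,"dz":0.1,"ax":0,"ay":0,"az":0,"grip":1},{"dx":-0.56,"dy":-0.6,"dz":0.1,"ax":0,"ay":0,"az":0,"grip":1},{"dx":-0.56,"dy":-0.6,"dz":0.1,"ax":0,"ay":0,"az":0,"grip":1},{"dx":-0.56,"dy":-0.6,"dz":0.1,"ax":0,"ay":0,"az":0,"grip":1}]'
python3 -m jog '[{"dx":0,"dy":0,"dz":0,"ax":0,"ay":0,"az":0,"grip":1},{"dx":0,"dy":0,"dz":0,"ax":0,"ay":0,"az":0,"grip":1}]' >/dev/null
python3 -c "
from h import *;from rig import manip
print(go(manip.get_state(),(.529,.166,.16),84))"
```

```text
clock: 0.93
position: [0.503, 0.1936, 0.181]
ee_rot: [-0.0, 0.052, 0.999, -0.0]
contact_force: [0.4, 0.6, 0.4]
width: 0.0856
gripper_force: 0.0
(array([-0.1155, -0.0994,  0.0824]), array([-0.0002, -0.0011, -0.0027]))
```

```bash
python3 -m jog '[{"dx":-0.115,"dy":-0.1,"dz":0.08,"ax":0,"ay":0,"az":0,"grip":1},{"dx":-0.115,"dy":-0.1,"dz":0.08,"ax":0,"ay":0,"az":0,"grip":1},{"dx":-0.115,"dy":-0.1,"dz":0.2,"ax":0,"ay":0,"az":0,"grip":1},{"dx":-0.115,"dy":-0.1,"dz":0.3,"ax":0,"ay":0,"az":0,"grip":1},{"dx":-0.115,"dy":-0.1,"dz":0.3,"ax":0,"ay":0,"az":0,"grip":1}]'
python3 - <<'E'
from h import *
from rig import manip
print(go(manip.get_state(),(.529,.166,.064),84))
o=[]
for n,(u,v) in(("top",(225,232)),("scene",(235,145))):
    d=manip.get_image(n); o.append(cv2.resize(d["img"][v-40:v+40,u-40:u+40],None,fx=5,fy=5,interpolation=2))
cv2.imwrite("pics/c3.png",np.hstack(o)[:,:,::-1])
E
```

```text
clock: 1.52
position: [0.5236, 0.1683, 0.1022]
ee_rot: [-0.005, 0.052, 0.999, -0.001]
contact_force: [-1.5, -0.3, 0.3]
width: 0.0855
gripper_force: 0.0
(array([-0.0239, -0.0066,  0.1525]), array([-0.0015, -0.0065,  0.0007]))
```

View pics/c3.png

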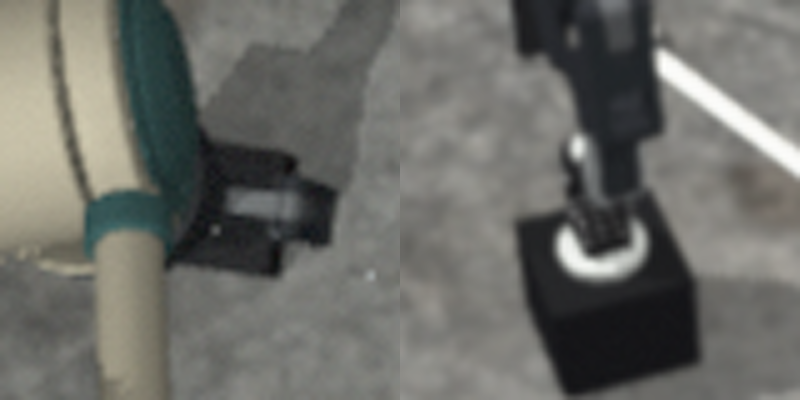

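The scene crop shows a finger in front of the handle at (610,160), with nothing touched. I'll settle, then descend.

```bash
python3 -m jog '[{"dx":0,"dy":0,"dz":0,"ax":0,"ay":0,"az":0,"grip":1},{"dx":0,"dy":0,"dz":0,"ax":0,"ay":0,"az":0,"grip":1}]'
python3 -c "
from h import *;from rig import manip
print(go(manip.get_state(),(.529,.166,.064),84))"
```

```text
clock: 1.78
position: [0.5293, 0.1687, 0.1083]
ee_rot: [0.002, 0.052, 0.999, 0.0]
contact_force: [0.6, -0.5, 0.7]
width: 0.0856
gripper_force: 0.0
(array([ 0.0007, -0.0111,  0.1773]), array([0.0007, 0.002 , 0.0006]))
```

```bash
python3 -m jog '[{"dx":0,"dy":-0.01,"dz":0.06,"ax":0,"ay":0,"az":0,"grip":1},{"dx":0,"dy":-0.01,"dz":0.11,"ax":0,"ay":0,"az":0,"grip":1},{"dx":0,"dy":-0.01,"dz":0.15,"ax":0,"ay":0,"az":0,"grip":1},{"dx":0,"dy":-0.01,"dz":0.172,"ax":0,"ay":0,"az":0,"grip":1},{"dx":0,"dy":-0.01,"dz":0.172,"ax":0,"ay":0,"az":0,"grip":1}]'
python3 -m jog '[{"dx":0,"dy":0,"dz":0,"ax":0,"ay":0,"az":0,"grip":1},{"dx":0,"dy":0,"dz":0,"ax":0,"ay":0,"az":0,"grip":0}]'
python3 -m jog '[{"dx":0,"dy":0,"dz":0,"ax":0,"ay":0,"az":0,"grip":-0.3},{"dx":0,"dy":0,"dz":0,"ax":0,"ay":0,"az":0,"grip":-0.4},{"dx":0,"dy":0,"dz":0,"ax":0,"ay":0,"az":0,"grip":-1},{"dx":0,"dy":0,"dz":0,"ax":0,"ay":0,"az":0,"grip":-1},{"dx":0,"dy":0,"dz":0,"ax":0,"ay":0,"az":0,"grip":-1}]' 60
```

```text
clock: 2.2
position: [0.5276, 0.1654, 0.063]
ee_rot: [-0.001, 0.052, 0.999, -0.0]
contact_force: [-0.5, 0.1, 0.2]
width: 0.0855
gripper_force: 0.0
clock: 2.37
position: [0.5288, 0.1655, 0.0643]
ee_rot: [0.001, 0.052, 0.999, 0.0]
contact_force: [1.7, 0.6, 0.2]
width: 0.0754
gripper_force: 0.0
clock: 2.78
position: [0.5284, 0.1654, 0.0639]
ee_rot: [0.0, 0.052, 0.999, 0.0]
contact_force: [-0.1, -0.5, 0.1]
width: 0.0218
gripper_force: 58.6
```

Gripped at 21.8 mm. Lifting.

```bash
python3 -m jog '[{"dx":0,"dy":0,"dz":-0.02,"ax":0,"ay":0,"az":0,"grip":-1},{"dx":0,"dy":0,"dz":-0.1,"ax":0,"ay":0,"az":0,"grip":-1},{"dx":0,"dy":0,"dz":-0.2,"ax":0,"ay":0,"az":0,"grip":-1},{"dx":0,"dy":0,"dz":-0.28,"ax":0,"ay":0,"az":0,"grip":-1},{"dx":0,"dy":0,"dz":-0.32,"ax":0,"ay":0,"az":0,"grip":-1}]' 80
python3 -m jog '[{"dx":0,"dy":0,"dz":0,"ax":0,"ay":0,"az":0,"grip":-1},{"dx":0,"dy":0,"dz":0,"ax":0,"ay":0,"az":0,"grip":-1}]' 80
python3 - <<'E'
from h import *
from rig import manip
# grip: TCP .064 with tip at .008 -> tip .056 below TCP
print(go(manip.get_state(),(.457,-.038,.056+.010+.05),84))
E
```

```text
clock: 3.2
position: [0.5293, 0.1656, 0.1461]
ee_rot: [0.002, 0.052, 0.999, 0.001]
contact_force: [-0.2, -0.5, -1.2]
width: 0.0211
gripper_force: 78.2
clock: 3.37
position: [0.5279, 0.1653, 0.1434]
ee_rot: [0.0, 0.052, 0.999, 0.0]
contact_force: [-0.6, 0.4, -1.2]
width: 0.0212
gripper_force: 78.1
(array([ 0.1969, -0.8383,  0.1096]), array([0.0001, 0.0001, 0.0001]))
```

```bash
python3 -m jog '[{"dx":0.02,"dy":-0.08,"dz":0,"ax":0,"ay":0,"az":0,"grip":-1},{"dx":0.05,"dy":-0.2,"dz":0,"ax":0,"ay":0,"az":0,"grip":-1},{"dx":0.08,"dy":-0.34,"dz":0,"ax":0,"ay":0,"az":0,"grip":-1},{"dx":0.11,"dy":-0.48,"dz":0,"ax":0,"ay":0,"az":0,"grip":-1},{"dx":0.14,"dy":-0.6,"dz":0,"ax":0,"ay":0,"az":0,"grip":-1}]'
python3 -m jog '[{"dx":0.03,"dy":-0.12,"dz":0.02,"ax":0,"ay":0,"az":0,"grip":-1},{"dx":0.05,"dy":-0.2,"dz":0.06,"ax":0,"ay":0,"az":0,"grip":-1},{"dx":0.057,"dy":-0.238,"dz":0.11,"ax":0,"ay":0,"az":0,"grip":-1},{"dx":0.057,"dy":-0.238,"dz":0.15,"ax":0,"ay":0,"az":0,"grip":-1},{"dx":0.057,"dy":-0.238,"dz":0.17,"ax":0,"ay":0,"az":0,"grip":-1}]'
python3 -m jog '[{"dx":0,"dy":0,"dz":0,"ax":0,"ay":0,"az":0,"grip":-1},{"dx":0,"dy":0,"dz":0,"ax":0,"ay":0,"az":0,"grip":-1},{"dx":0,"dy":0,"dz":0,"ax":0,"ay":0,"az":0,"grip":-1}]'
python3 - <<'E'
from h import *
from rig import manip
s=manip.get_state();print(go(s,(.457,-.038,.066),84),s["position"])
o=[]
for n,(u,v) in(("scene",(249,235)),("top",(314,265))):
    d=manip.get_image(n);np.savez(n+"1.npz",**d); o.append(cv2.resize(d["img"][v-40:v+40,u-40:u+40],None,fx=5,fy=5,interpolation=2))
    print(proj(d,(.457,-.038,.01)),proj(d,s["position"]-[0,0,.056]))
cv2.imwrite("pics/c4.png",np.hstack(o)[:,:,::-1])
E
```

```text
clock: 3.78
position: [0.4754, 0.0184, 0.1416]
ee_rot: [-0.002, 0.052, 0.999, -0.0]
contact_force: [0.4, 0.2, -1.7]
width: 0.0211
gripper_force: 78.4
clock: 4.2
position: [0.4548, -0.0382, 0.0985]
ee_rot: [-0.003, 0.053, 0.999, 0.001]
contact_force: [0.1, -0.3, -1.6]
width: 0.0211
gripper_force: 78.5
clock: 4.45
position: [0.4575, -0.0375, 0.101]
ee_rot: [0.0, 0.052, 0.999, 0.0]
contact_force: [0.1, 0.9, -1.2]
width: 0.0207
gripper_force: 78.5
(array([ 0.0017, -0.0022,  0.1401]), array([0.0001, 0.    , 0.0005])) [ 0.45747102 -0.03751009  0.10102068]
[248.47429496 252.19683104] [247.4158844  240.77765321]
[313.81176821 264.69722872] [314.0107499 264.6832418]
```

View pics/c4.png

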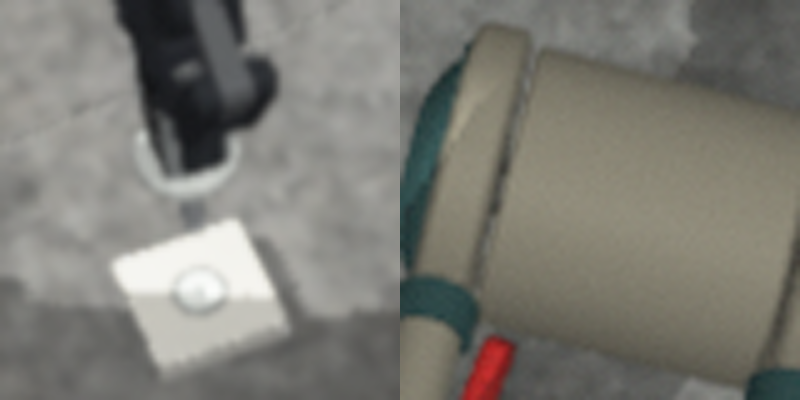

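The scene crop shows the tip at about (193,220) and the ring centre at (200,290), both within about a pixel of prediction. Descending.

```bash
python3 -m jog '[{"dx":0,"dy":0,"dz":0.05,"ax":0,"ay":0,"az":0,"grip":-1},{"dx":0,"dy":0,"dz":0.09,"ax":0,"ay":0,"az":0,"grip":-1},{"dx":0,"dy":0,"dz":0.115,"ax":0,"ay":0,"az":0,"grip":-1},{"dx":0,"dy":0,"dz":0.128,"ax":0,"ay":0,"az":0,"grip":-1},{"dx":0,"dy":0,"dz":0.128,"ax":0,"ay":0,"az":0,"grip":-1}]'
python3 -m jog '[{"dx":0,"dy":0,"dz":0.004,"ax":0,"ay":0,"az":0,"grip":-1},{"dx":0,"dy":0,"dz":0.008,"ax":0,"ay":0,"az":0,"grip":-1},{"dx":0,"dy":0,"dz":0.008,"ax":0,"ay":0,"az":0,"grip":-1}]'
python3 -m jog '[{"dx":0,"dy":0,"dz":0.002,"ax":0,"ay":0,"az":0,"grip":-1},{"dx":0,"dy":0,"dz":0.004,"ax":0,"ay":0,"az":0,"grip":-1},{"dx":0,"dy":0,"dz":0.004,"ax":0,"ay":0,"az":0,"grip":-1}]'
```

```text
clock: 4.97
position: [0.4569, -0.0376, 0.0686]
ee_rot: [-0.0, 0.052, 0.999, 0.0]
contact_force: [0.4, 0.5, -1.4]
width: 0.0211
gripper_force: 78.4
clock: 5.22
position: [0.4575, -0.0379, 0.0673]
ee_rot: [0.0, 0.052, 0.999, -0.0]
contact_force: [0.5, -0.7, -1.1]
width: 0.0209
gripper_force: 78.4
clock: 5.47
position: [0.4572, -0.0379, 0.0661]
ee_rot: [0.0, 0.052, 0.999, 0.0]
contact_force: [0.3, -0.0, -0.4]
width: 0.0212
gripper_force: 78.4
```

```bash
python3 -m jog '[{"dx":0,"dy":0,"dz":0.003,"ax":0,"ay":0,"az":0,"grip":-1},{"dx":0,"dy":0,"dz":0.003,"ax":0,"ay":0,"az":0,"grip":-1},{"dx":0,"dy":0,"dz":0.003,"ax":0,"ay":0,"az":0,"grip":-1}]'
```

```text
clock: 5.72
position: [0.4574, -0.0379, 0.0655]
ee_rot: [0.0, 0.052, 0.999, 0.0]
contact_force: [-0.5, 0.1, 1.8]
width: 0.021
gripper_force: 78.5
```

Contact at about 3 N. I'll hold for over a second and check in the scene view.

```bash
for i in 1 2 3; do python3 -m jog '[{"dx":0,"dy":0,"dz":0.001,"ax":0,"ay":0,"az":0,"grip":-1},{"dx":0,"dy":0,"dz":0.001,"ax":0,"ay":0,"az":0,"grip":-1},{"dx":0,"dy":0,"dz":0.001,"ax":0,"ay":0,"az":0,"grip":-1},{"dx":0,"dy":0,"dz":0.001,"ax":0,"ay":0,"az":0,"grip":-1},{"dx":0,"dy":0,"dz":0.001,"ax":0,"ay":0,"az":0,"grip":-1}]' | grep -E 'pos|cont'; done
python3 - <<'E'
from h import *
from rig import manip
d=manip.get_image("scene");u,v=249,245
print(proj(d,(.457,-.038,.01)))
cv2.imwrite("pics/c5.png",cv2.resize(d["img"][v-30:v+30,u-30:u+30],None,fx=8,fy=8,interpolation=2)[:,:,::-1])
E
```

```text
position: [0.4574, -0.0379, 0.0653]
contact_force: [-1.3, 0.4, 5.4]
position: [0.4574, -0.0379, 0.0652]
contact_force: [-1.9, -0.6, 7.1]
position: [0.4575, -0.0379, 0.0651]
contact_force: [-1.5, -0.4, 9.4]
[248.47429496 252.19683104]
```

View pics/c5.png

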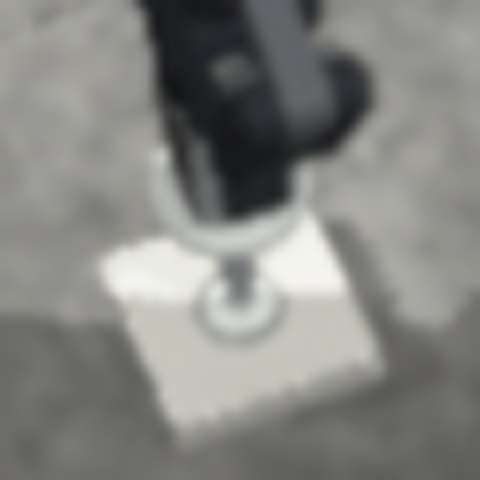

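The tip at about (236,298) sits in the middle of the ring centred at (238,300). Now the drilled plate.

```bash
python3 -m jog '[{"dx":0,"dy":0,"dz":-0.05,"ax":0,"ay":0,"az":0,"grip":-1},{"dx":0,"dy":0,"dz":-0.12,"ax":0,"ay":0,"az":0,"grip":-1},{"dx":-0.05,"dy":0.016,"dz":-0.14,"ax":0,"ay":0,"az":0,"grip":-1},{"dx":-0.16,"dy":0.052,"dz":-0.14,"ax":0,"ay":0,"az":0,"grip":-1},{"dx":-0.3,"dy":0.098,"dz":-0.14,"ax":0,"ay":0,"az":0,"grip":-1}]' | grep -E 'pos|cont'
python3 -m jog '[{"dx":-0.14,"dy":0.046,"dz":0,"ax":0,"ay":0,"az":0,"grip":-1},{"dx":-0.27,"dy":0.088,"dz":0,"ax":0,"ay":0,"az":0,"grip":-1},{"dx":-0.37,"dy":0.12,"dz":0,"ax":0,"ay":0,"az":0,"grip":-1},{"dx":-0.43,"dy":0.14,"dz":0,"ax":0,"ay":0,"az":0,"grip":-1},{"dx":-0.44,"dy":0.143,"dz":0,"ax":0,"ay":0,"az":0,"grip":-1}]' | grep -E 'pos|cont'
python3 -m jog '[{"dx":0,"dy":0,"dz":0,"ax":0,"ay":0,"az":0,"grip":-1},{"dx":0,"dy":0,"dz":0,"ax":0,"ay":0,"az":0,"grip":-1},{"dx":0,"dy":0,"dz":0,"ax":0,"ay":0,"az":0,"grip":-1},{"dx":0,"dy":0,"dz":0,"ax":0,"ay":0,"az":0,"grip":-1}]'
python3 - <<'E'
from h import *
from rig import manip
s=manip.get_state();print(go(s,(.6475,.0025,.0617),84),s["position"])
d=manip.get_image("scene");u,v=326,190
print(proj(d,(.6475,.0025,.006)),proj(d,s["position"]-[0,0,.0557]))
cv2.imwrite("pics/c6.png",cv2.resize(d["img"][v-30:v+30,u-30:u+30],None,fx=8,fy=8,interpolation=2)[:,:,::-1])
E
```

```text
position: [0.5329, -0.0213, 0.0995]
contact_force: [0.3, -0.4, -1.4]
position: [0.6506, 0.0034, 0.0982]
contact_force: [0.9, -0.4, -1.4]
clock: 8.18
position: [0.6461, 0.0025, 0.0996]
ee_rot: [-0.001, 0.053, 0.999, 0.0]
contact_force: [-0.5, -0.4, -1.8]
width: 0.0212
gripper_force: 78.4
(array([-0.0057,  0.0007,  0.1515]), array([-0.    , -0.0007, -0.0002])) [0.64609788 0.00247621 0.09957579]
[325.60464078 200.31126341] [326.33324647 187.93617795]
```

View pics/c6.png

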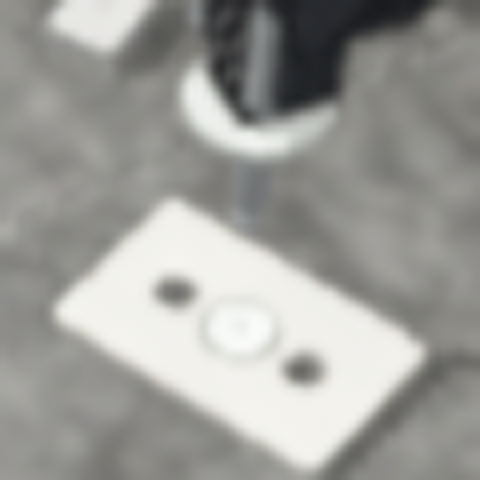

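The ring at crop (240,328) and the tip at (246,225) both match their predicted projections. Descending.

```bash
python3 -m jog '[{"dx":-0.004,"dy":0,"dz":0.06,"ax":0,"ay":0,"az":0,"grip":-1},{"dx":-0.004,"dy":0,"dz":0.105,"ax":0,"ay":0,"az":0,"grip":-1},{"dx":-0.004,"dy":0,"dz":0.132,"ax":0,"ay":0,"az":0,"grip":-1},{"dx":-0.004,"dy":0,"dz":0.142,"ax":0,"ay":0,"az":0,"grip":-1},{"dx":-0.004,"dy":0,"dz":0.142,"ax":0,"ay":0,"az":0,"grip":-1}]' | grep -E 'pos|cont'
python3 -m jog '[{"dx":0,"dy":0,"dz":0.003,"ax":0,"ay":0,"az":0,"grip":-1},{"dx":0,"dy":0,"dz":0.006,"ax":0,"ay":0,"az":0,"grip":-1},{"dx":0,"dy":0,"dz":0.006,"ax":0,"ay":0,"az":0,"grip":-1},{"dx":0,"dy":0,"dz":0.006,"ax":0,"ay":0,"az":0,"grip":-1}]'
```

```text
position: [0.6476, 0.0026, 0.063]
contact_force: [0.9, 0.2, -1.6]
clock: 8.98
position: [0.6488, 0.0026, 0.063]
ee_rot: [0.0, 0.052, 0.999, 0.0]
contact_force: [0.7, -0.1, -1.2]
width: 0.0212
gripper_force: 78.4
```

```bash
python3 -m jog '[{"dx":0.003,"dy":0,"dz":0.003,"ax":0,"ay":0,"az":0,"grip":-1},{"dx":0.003,"dy":0,"dz":0.004,"ax":0,"ay":0,"az":0,"grip":-1},{"dx":0.003,"dy":0,"dz":0.004,"ax":0,"ay":0,"az":0,"grip":-1},{"dx":0.003,"dy":0,"dz":0.004,"ax":0,"ay":0,"az":0,"grip":-1}]' | grep -E 'pos|cont'
python3 -m jog '[{"dx":0,"dy":0,"dz":0.003,"ax":0,"ay":0,"az":0,"grip":-1},{"dx":0,"dy":0,"dz":0.003,"ax":0,"ay":0,"az":0,"grip":-1},{"dx":0,"dy":0,"dz":0.003,"ax":0,"ay":0,"az":0,"grip":-1}]' | grep -E 'pos|cont'
```

```text
position: [0.6478, 0.0027, 0.0617]
contact_force: [0.4, -0.6, -0.8]
position: [0.6479, 0.0027, 0.0614]
contact_force: [-1.2, -0.7, 3.3]
```

```bash
python3 -m jog '[{"dx":0,"dy":0,"dz":0.001,"ax":0,"ay":0,"az":0,"grip":-1},{"dx":0,"dy":0,"dz":0.001,"ax":0,"ay":0,"az":0,"grip":-1},{"dx":0,"dy":0,"dz":0.001,"ax":0,"ay":0,"az":0,"grip":-1},{"dx":0,"dy":0,"dz":0.001,"ax":0,"ay":0,"az":0,"grip":-1},{"dx":0,"dy":0,"dz":0.001,"ax":0,"ay":0,"az":0,"grip":-1}]' | grep -E 'pos|cont'
for i in 1 2; do python3 -m jog '[{"dx":0,"dy":0,"dz":0,"ax":0,"ay":0,"az":0,"grip":-1},{"dx":0,"dy":0,"dz":0,"ax":0,"ay":0,"az":0,"grip":-1},{"dx":0,"dy":0,"dz":0,"ax":0,"ay":0,"az":0,"grip":-1},{"dx":0,"dy":0,"dz":0,"ax":0,"ay":0,"az":0,"grip":-1},{"dx":0,"dy":0,"dz":0,"ax":0,"ay":0,"az":0,"grip":-1}]' | grep -E 'pos|cont'; done
python3 - <<'E'
from h import *
from rig import manip
s=manip.get_state();print(go(s,(.518,-.2,.130),84),s["position"])
d=manip.get_image("scene");u,v=326,195
cv2.imwrite("pics/c7.png",cv2.resize(d["img"][v-30:v+30,u-30:u+30],None,fx=8,fy=8,interpolation=2)[:,:,::-1])
E
```

```text
position: [0.6479, 0.0027, 0.0613]
contact_force: [-0.8, 0.6, 5.5]
position: [0.6479, 0.0027, 0.0613]
contact_force: [-1.4, 0.2, 5.4]
position: [0.6479, 0.0027, 0.0613]
contact_force: [-0.8, 0.4, 4.6]
(array([ 0.4319, -0.8606, -0.2752]), array([0.0001, 0.0005, 0.0001])) [0.6479059  0.00270363 0.06130634]
```

View pics/c7.png

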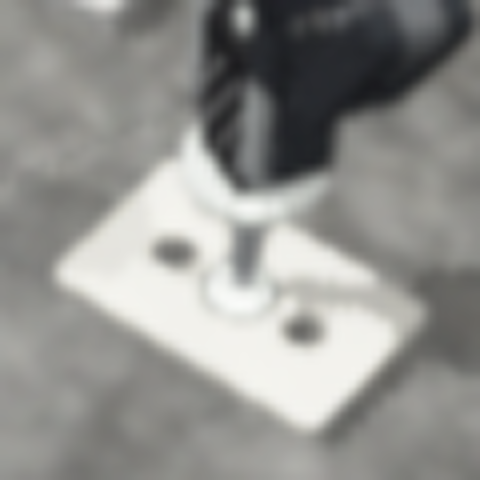

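The tip at about (243,284) is centred in the ring at (240,287). On to the plunger.

```bash
python3 -m jog '[{"dx":0,"dy":0,"dz":-0.06,"ax":0,"ay":0,"az":0,"grip":-1},{"dx":0,"dy":0,"dz":-0.16,"ax":0,"ay":0,"az":0,"grip":-1},{"dx":0.02,"dy":-0.04,"dz":-0.25,"ax":0,"ay":0,"az":0,"grip":-1},{"dx":0.06,"dy":-0.12,"dz":-0.29,"ax":0,"ay":0,"az":0,"grip":-1},{"dx":0.12,"dy":-0.24,"dz":-0.3,"ax":0,"ay":0,"az":0,"grip":-1}]' | grep -E 'pos|cont'
python3 -m jog '[{"dx":0.06,"dy":-0.13,"dz":0,"ax":0,"ay":0,"az":0,"grip":-1},{"dx":0.12,"dy":-0.26,"dz":0,"ax":0,"ay":0,"az":0,"grip":-1},{"dx":0.18,"dy":-0.38,"dz":0,"ax":0,"ay":0,"az":0,"grip":-1},{"dx":0.23,"dy":-0.46,"dz":0,"ax":0,"ay":0,"az":0,"grip":-1},{"dx":0.26,"dy":-0.52,"dz":0,"ax":0,"ay":0,"az":0,"grip":-1}]' | grep -E 'pos|cont'
python3 -m jog '[{"dx":0.03,"dy":-0.06,"dz":0,"ax":0,"ay":0,"az":0,"grip":-1},{"dx":0.046,"dy":-0.092,"dz":0,"ax":0,"ay":0,"az":0,"grip":-1},{"dx":0.05,"dy":-0.1,"dz":0,"ax":0,"ay":0,"az":0,"grip":-1},{"dx":0.05,"dy":-0.1,"dz":0,"ax":0,"ay":0,"az":0,"grip":-1},{"dx":0.05,"dy":-0.1,"dz":0,"ax":0,"ay":0,"az":0,"grip":-1}]' | grep -E 'pos|cont'
python3 -m jog '[{"dx":0,"dy":0,"dz":0,"ax":0,"ay":0,"az":0,"grip":-1},{"dx":0,"dy":0,"dz":0,"ax":0,"ay":0,"az":0,"grip":-1},{"dx":0,"dy":0,"dz":0,"ax":0,"ay":0,"az":0,"grip":-1}]' | grep -E 'clo|pos|cont'
python3 - <<'E'
from h import *
from rig import manip
s=manip.get_state();print(go(s,(.518,-.2005,.1097),84))
d=manip.get_image("scene");u,v=326,285
print(proj(d,(.518,-.2005,.054)),proj(d,s["position"]-[0,0,.0557]))
cv2.imwrite("pics/c8.png",cv2.resize(d["img"][v-35:v+35,u-35:u+35],None,fx=8,fy=8,interpolation=2)[:,:,::-1])
E
```

```text
position: [0.6143, -0.053, 0.1377]
contact_force: [0.8, -1.6, -1.3]
position: [0.5313, -0.1781, 0.1349]
contact_force: [0.2, 0.7, -1.1]
position: [0.5188, -0.1993, 0.1353]
contact_force: [-0.3, -0.2, -0.5]
clock: 12.37
position: [0.5188, -0.1992, 0.1354]
contact_force: [-0.4, -0.2, 0.0]
(array([ 0.0025, -0.0055,  0.1029]), array([0.0002, 0.0001, 0.0008]))
[325.9546095  296.17273232] [327.07134273 287.23244409]
```

View pics/c8.png

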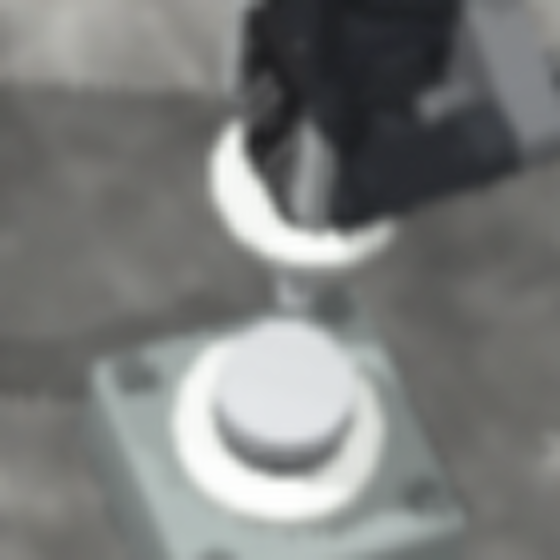

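The plunger top centre is at crop (286,385) and the tip is above it at (292,305). I'll nudge 2 mm and lower to first contact.

```bash
python3 -m jog '[{"dx":0.004,"dy":-0.009,"dz":0.03,"ax":0,"ay":0,"az":0,"grip":-1},{"dx":0.004,"dy":-0.009,"dz":0.06,"ax":0,"ay":0,"az":0,"grip":-1},{"dx":0.004,"dy":-0.009,"dz":0.085,"ax":0,"ay":0,"az":0,"grip":-1},{"dx":0.004,"dy":-0.009,"dz":0.095,"ax":0,"ay":0,"az":0,"grip":-1},{"dx":0.004,"dy":-0.009,"dz":0.095,"ax":0,"ay":0,"az":0,"grip":-1}]' | grep -E 'pos|cont'
for i in 1 2 3 4; do python3 -m jog '[{"dx":0,"dy":0,"dz":0.002,"ax":0,"ay":0,"az":0,"grip":-1},{"dx":0,"dy":0,"dz":0.003,"ax":0,"ay":0,"az":0,"grip":-1},{"dx":0,"dy":0,"dz":0.003,"ax":0,"ay":0,"az":0,"grip":-1},{"dx":0,"dy":0,"dz":0.003,"ax":0,"ay":0,"az":0,"grip":-1}]' | grep -E 'pos|cont'; done
```

```text
position: [0.5163, -0.2017, 0.1104]
contact_force: [-0.7, -0.4, -0.1]
position: [0.5173, -0.2021, 0.1113]
contact_force: [0.4, 0.3, -1.6]
position: [0.5172, -0.202, 0.1103]
contact_force: [0.1, 0.1, -1.1]
position: [0.5172, -0.2021, 0.1097]
contact_force: [-0.6, 0.4, 0.1]
position: [0.5173, -0.2021, 0.109]
contact_force: [-0.3, -0.4, 2.5]
```

```bash
python3 -m jog '[{"dx":0,"dy":0,"dz":0.006,"ax":0,"ay":0,"az":0,"grip":-1},{"dx":0,"dy":0,"dz":0.012,"ax":0,"ay":0,"az":0,"grip":-1},{"dx":0,"dy":0,"dz":0.018,"ax":0,"ay":0,"az":0,"grip":-1},{"dx":0,"dy":0,"dz":0.02,"ax":0,"ay":0,"az":0,"grip":-1},{"dx":0,"dy":0,"dz":0.02,"ax":0,"ay":0,"az":0,"grip":-1}]' | grep -E 'pos|cont'
for i in 1 2; do python3 -m jog '[{"dx":0,"dy":0,"dz":0,"ax":0,"ay":0,"az":0,"grip":-1},{"dx":0,"dy":0,"dz":0,"ax":0,"ay":0,"az":0,"grip":-1},{"dx":0,"dy":0,"dz":0,"ax":0,"ay":0,"az":0,"grip":-1}]' ; done
```

```text
position: [0.5173, -0.2021, 0.1041]
contact_force: [-0.8, 0.0, 6.5]
clock: 14.83
position: [0.5173, -0.2021, 0.1042]
ee_rot: [0.0, 0.052, 0.999, -0.0]
contact_force: [-1.4, -0.2, 6.0]
width: 0.0212
gripper_force: 78.9
clock: 15.08
position: [0.5173, -0.2021, 0.1042]
ee_rot: [0.0, 0.052, 0.999, -0.0]
contact_force: [-1.4, 1.2, 5.0]
width: 0.0213
gripper_force: 78.9
```

```bash
python3 -m jog '[{"dx":0,"dy":0,"dz":0.002,"ax":0,"ay":0,"az":0,"grip":-1},{"dx":0,"dy":0,"dz":0.0045,"ax":0,"ay":0,"az":0,"grip":-1},{"dx":0,"dy":0,"dz":0.0045,"ax":0,"ay":0,"az":0,"grip":-1},{"dx":0,"dy":0,"dz":0.0045,"ax":0,"ay":0,"az":0,"grip":-1},{"dx":0,"dy":0,"dz":0.0045,"ax":0,"ay":0,"az":0,"grip":-1}]' | grep -E 'pos|cont'
python3 - <<'E'
from h import *
from rig import manip
f=[];p=[]
for i in range(8):
    d=manip.get_image("scene");s=manip.get_state();f.append(s["contact_force"][2]);p.append(s["position"][2])
print(np.mean(f),np.std(f),np.mean(p),s["gripper_force"])
u,v=326,285
cv2.imwrite("pics/c9.png",cv2.resize(d["img"][v-30:v+30,u-30:u+30],None,fx=10,fy=10,interpolation=2)[:,:,::-1])
E
```

```text
position: [0.5174, -0.2021, 0.1032]
contact_force: [-0.9, 1.4, 7.5]
6.759283225733065 0.6025428036848801 0.10323699953998028 79.00702357292175
```

View pics/c9.png

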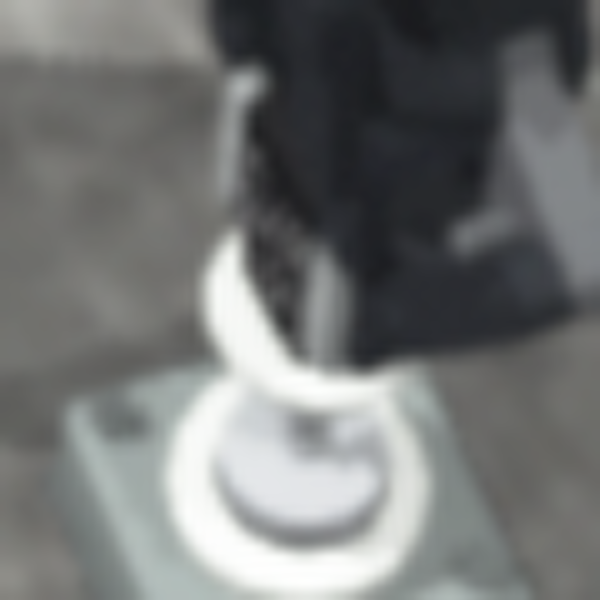

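The tip rests at about (305,425), in the middle region of the plunger's disc at (300,460), and the plunger is visibly pressed. The TCP at 0.1032 m and a plunger load of about 8.0 N both indicate half travel.

```bash
python3 -c "
from rig import manip
print(manip.sign_off())"
```

```text
the job is handed in; nothing more can be done
None
```

The job is handed in: the probe tip rested over a second inside each plate's ring in the order asked, and the probe is still gripped with the plunger held at half travel, judged from about 8 N and the tip height because the dark line was too small to read in the images.

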